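# Check a greenhouse fan and snap its guard on

### The arm

A 7-joint arm with a two-finger parallel gripper is mounted at the origin on the work surface. World frame = base frame: x ahead of the robot, y to its left, z up, the work surface at z = 0. Lengths are in m, angles in rad, forces in N, time in s.
With the tool pointing down it reaches from about 0.4 to 0.85 m from the base axis. Payload 4.5 kg.
Tool frame: the origin (TCP) lies on the centre line of the jaws, within the pads' length; the fingertips stand 14 mm ahead of it and the grasp point (between the pads) lies 5 mm behind it (r.tcp_to_tips is the z of the fingertips in the tool frame, in m); z points along the fingers, y is the direction in which the jaws open and shut (so a half turn about z gives the same grasp; the last joint's range is limited). The gripper opens to 88 mm and grips with 3 to 60 N. Pads are 18 mm wide; open, the fingers measure 123 mm over their backs; the gripper's body (75 mm by 187 mm) begins 45 mm behind the grasp point.
Start: joints at [1.376, 0.689, -0.195, 1.565, 0.157, 0.902, -0.215], TCP at [0.142, -0.609, 0.253] pointing down, gripper open.
Joint ranges: [-3.01, 3.01], [-0.46, 2.08], [-1.47, 1.51], [0.13, 2.56], [-1, 4.14], [0.04, 2.09], [-2.66, 2.66]. Speed limits (rad/s): [2.57, 2.57, 3.14, 3.14, 3.14, 3.14, 3.14].

### API

Orientations are given as a unit quaternion [x, y, z, w].
In Python, from plant import r, viewer gives the robot as it stands.
- The arm moves only by the shell command python3 -m inch 'ROWS' [FORCE]. ROWS is JSON, a list of rows, each a list of 3 entries, a list of its own where there are three numbers: the closure, from 0 (fully open) to 1 (shut), then the shift along the tool's x, y, z in cm, then the turn about the tool's z in degrees. In form: [[fingers, [x, y, z], yaw], ...]. A call has 1 to 20 rows; each row is the pose to reach, as a shift and turn from the pose commanded when the call began, along the tool's axes at that moment; what a row does not reach only later rows make up. A row lasts 1/10 s, in which the tool goes at most 50 mm and 8.59 degrees, less where a joint would pass 70% of its speed; a pose out of reach is approached as far as the arm can. A call with a gripper value outside its range is refused whole. The fingers move at their own pace and stop on an object; FORCE is the grip in N (left out, the last holds). Time passes only in rows, so rows that repeat a pose let the fingers close. It gives the time, the measured TCP pose, the force and the opening at its end, in the units of the state.
- r.get_state(): the state, without advancing time (a new reading comes with each control period).
- viewer.snapshot(name): name is "side" or "top"; returns the picture (480x640x3 uint8, red, green, blue); there is no depth.
- viewer.camera_params(name): a dict with "intrinsics" (3x3 intrinsics, pixels), "world_to_cam" (4x4, takes a point from world to camera coordinates). Camera axes: x right, y up, looking along -z (the intrinsics and any distortion apply to the point x, -y, -z); pixel columns grow to the right and rows downward; lengths in m; the calibration is good to about 2 mm. A picture is of the moment at which its call begins. camera_params takes no time and is no camera call.
- r.finish_job(): hands the job in, once; it reports no verdict.
Trained networks look in the newest picture that a camera, given by its name, has taken for a name from the list of things; names that differ only in an ending like _2 or _b are one class to them, and where a whole thing is asked for, a point or a joint stands for the part that bears it (a point fixed in the world has none). Each returns a list of dicts, best first, with "p" (0 to 1); they miss things now and then, are a little off and sometimes report something else, mostly with a low value. They report only what shows in the picture. A call takes as long as a camera call. They do not tell look-alikes from the thing itself.
- viewer.outline_of(camera, name): "pixels" (480x640 bool, what is visible of it) and "bbox" ([left, top, width, height] in pixels, round what is visible of it).
The state is a dict: "clock": time; "q": joint angles; "qd": joint speeds; "joint_torque": joint torques, N m; "tool_pos": TCP position; "eef_rot": TCP orientation; "contact_force": force on the tool from outside, world axes, zero at the start; "moment": the same for the moment, N m; "opening": opening from 0.0 (shut) to 1.0 (fully open).
Only numpy, scipy, OpenCV 4.12 (cv2) and the standard library are available. Lean on these libraries where they do the work, as an engineer would, in place of code of your own. Each camera call takes 0.05 s, during which the arm holds its last target.

### The job

Turn the rotor of the fan lying on the bench by hand through at least one full turn, either way, to check that nothing rubs. Then pick up the wire guard by its boss, set it level on the fan and press it down until all three clips snap over its rim; keep pressing firmly so that the rubber seal stays squeezed, and finish like that, with the gripper still pressing the guard. Leave the seedling pot, the jug and the screwdriver where they are.

Things in the scene. Friction and masses are not known exactly. Their poses are not given: they have to be found in the camera images.
- fan_seat (a point): Centre of the fan's mouth, on its vertical axis, at the top of the free rubber seal, 80 mm above the bench. z up. The seal is a black rubber ring on the duct's rim, outer diameter 194 mm, 11 mm wide; the guard lies on it.
- fan: The fan, fixed to the bench on its back, mouth up: a grey round duct 200 mm across, open inside to 172 mm, on a 190 mm square plate. Origin on its axis at bench height, z up; inner floor 12 mm above the bench. Three spring clips stand round the mouth at 6, 126 and 246 deg from its x axis, up to 116 mm from the axis and 28 mm above the seal's top.
- clip_nose (a point): Centre of the nose of one of the three clips, 98 mm from the axis, 10.5 mm above the seal's top. The noses overhang the guard's rim by 3 mm; ramps above them lead a guard inwards that is up to 8 mm off centre. Pushing the guard past them takes about 8 to 18 N, rising over about 10 mm, then dropping suddenly as the clips spring in over the rim.
- rotor (a joint): Angle of the fan's rotor in rad, 0 at the start, growing counter-clockwise seen from above; no stops within three turns either way. Light friction (about 1 N at a blade's middle); it stays where it is left.
- blade_mid (a point): Middle of one of three black slanted blades (others at 120 and 240 deg round the axis), 50 mm from the axis, 24 mm below the seal's top. Blades reach from 20 to 76 mm from the axis, 23 mm along the turn, 11 mm above and below this point. Hub 44 mm across, its top 11 mm below the seal's. Closed fingers between two blades, tips 30 mm below the seal's top, push them round.
- gasket (a joint): How far the rubber seal is squeezed down, in m: 0 free, 0.005 at most. It yields like a spring, 3 N per mm; the guard's own weight squeezes it about 0.7 mm, a push of 10 N about 4 mm in all.
- guard: The guard: flat round dark steel-wire grille, 190 mm across, 5 mm thick, with a closed disc 90 mm across at its middle and an upright round boss on it, 38 mm across and 38 mm high (top 43 mm above the underside); 0.12 to 0.2 kg. Origin at the centre of the underside, z up along the boss. Lies flat on the bench, boss up; its yaw does not matter.
- guard_grip (a point): Point to grip the guard: on the boss's axis, 29 mm above the guard's underside (24 mm above the grille, 14 mm below the boss's top). When the guard is snapped home this point is 29 mm above fan_seat or, with the seal squeezed, up to 5 mm lower; resting on unsnapped clips it is 35 mm or more above it.
- seedling_pot: Bystander: black pot 90 mm across, 85 mm high, with short seedlings. Origin at the centre of its underside.
- jug: Bystander: clear jug 100 mm across, 120 mm high, with a handle. Origin at the centre of its underside.
- screwdriver: Bystander: screwdriver lying on the bench on the robot's side of the work. Origin on its underside.
Not all that is in view belongs to the job. There is more than one size of the guard; the one meant has the size given above.

How it is judged:
On the way, in this order (a step that is already met when the one before it is completed fails the run):
1. the rotor has been turned at least one full turn, either way ((value of joint rotor above 6.1 rad or value of joint rotor below -6.1 rad)), for 0.1 s.
2. the guard is pressed past the three clips and lies home on the seal (z of guard_grip in the frame of fan_seat below 0.031 m and horizontal distance between guard_grip and fan_seat below 0.006 m and angle between guard_grip's own z axis and vertical below 0.06 rad), for 0.2 s.
At the end, for the whole second after the job is handed in: The guard is snapped home on the fan (grip point less than 31 mm above the free seal's top, within 6 mm of the axis, tilted less than 0.06 rad), the gripper's fingers still touch it, and the push keeps the seal squeezed by more than 2 mm (all of step 2 and value of joint gasket above 0.002 m and contact force between the fingers and guard above 2 N); the arm keeps its last pose, push and grip.
It fails at once if the seedling pot is moved by more than 30 mm (distance of seedling_pot from where it was at the start of the episode above 0.03 m).
It fails at once if the jug is moved by more than 30 mm (distance of jug from where it was at the start of the episode above 0.03 m).
It fails at once if the screwdriver is moved by more than 30 mm (distance of screwdriver from where it was at the start of the episode above 0.03 m).
It also fails if it takes over 72 s, if anything falls off the work surface, if the arm or the gripper's body presses on something with over 40 N, if the wrist force passes 120 N, or if a joint passes its speed limit or range.

## Working session

There is one attempt and no reset: what is moved stays moved. The work goes in short steps, Python scripts to look and compute and a shell command to move; the robot and the scene stay as the last step left them, time stands still between calls to the robot, and variables do not carry over. Pictures are saved under pics/ and viewed, and the job is handed in when it is done.

```bash
ls; mkdir -p pics; python3 - <<'E'
from plant import r, viewer
import cv2,numpy as np
for c in ("side","top"):
    im=viewer.snapshot(c); cv2.imwrite(f"pics/{c}0.png",im[:,:,::-1])
    p=viewer.camera_params(c); print(c,np.round(p["intrinsics"],1).tolist(),np.round(p["world_to_cam"],3).tolist(), [k for k in p])
s=r.get_state(); print({k:np.round(v,3).tolist() for k,v in s.items()}, r.tcp_to_tips)
E
```

```text
pics
side [[437.1, 0.0, 316.6], [0.0, 437.1, 234.5], [0.0, 0.0, 1.0]] [[0.988, -0.153, 0.023, -0.552], [0.06, 0.515, 0.855, -0.102], [-0.143, -0.843, 0.518, -1.104], [0.0, 0.0, 0.0, 1.0]] ['intrinsics', 'world_to_cam']
top [[441.7, 0.0, 313.3], [0.0, 441.7, 244.3], [0.0, 0.0, 1.0]] [[-0.022, -0.999, -0.039, 0.036], [0.992, -0.026, 0.125, -0.576], [-0.126, -0.036, 0.991, -1.037], [0.0, 0.0, 0.0, 1.0]] ['intrinsics', 'world_to_cam']
{'clock': 0.1, 'q': [1.376, 0.69, -0.195, 1.566, 0.157, 0.902, -0.215], 'qd': [-0.002, -0.001, -0.001, -0.002, -0.0, 0.0, -0.0], 'joint_torque': [-0.003, -52.85, -1.271, -15.384, -0.053, 0.002, 0.0], 'tool_pos': [0.142, -0.608, 0.252], 'eef_rot': [0.993, 0.114, -0.0, -0.001], 'contact_force': [0.232, -0.287, -0.1], 'moment': [0.004, 0.047, 0.014], 'opening': 0.998} 0.014
```

View pics/side0.png

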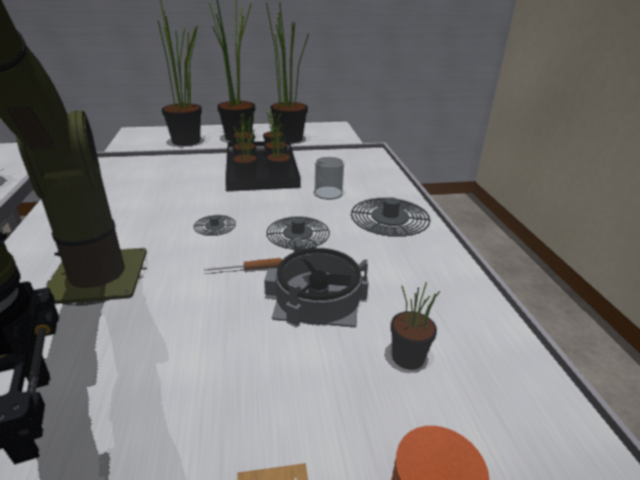

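View pics/top0.png

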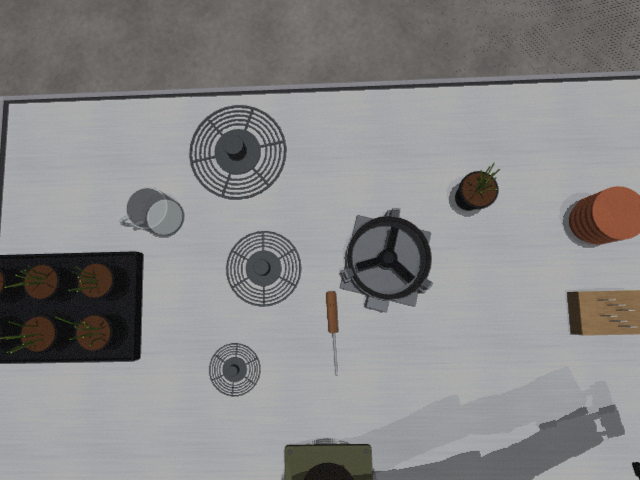

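The top view shows three guard candidates: (238,152) large, (263,268) medium and (234,370) small. The fan is at (388,257) with blades visible, and the pot, jug and screwdriver are around it. Next I'll measure sizes.

```bash
cat > h.py <<'E'
from plant import r, viewer
import cv2,numpy as np
def proj(c,P):
    p=viewer.camera_params(c);W=p["world_to_cam"];P=np.atleast_2d(P)
    q=P@W[:3,:3].T+W[:3,3]; u=np.c_[q[:,0],-q[:,1],-q[:,2]]@p["intrinsics"].T
    return u[:,:2]/u[:,2:]
def plane(c,uv,z):
    p=viewer.camera_params(c);W=p["world_to_cam"];uv=np.atleast_2d(uv).astype(float)
    d=np.c_[uv,np.ones(len(uv))]@np.linalg.inv(p["intrinsics"]).T
    d=d*[1,-1,-1]; d=d@W[:3,:3]; o=-W[:3,:3].T@W[:3,3]
    return o+d*((z-o[2])/d[:,2])[:,None]
def draw(im,c,P,col):
    for u in proj(c,P): cv2.circle(im,(int(round(u[0]*2)),int(round(u[1]*2))),1,col,-1)
def circ(x,y,z,R,n=60):
    a=np.linspace(0,2*np.pi,n,endpoint=False); return np.c_[x+R*np.cos(a),y+R*np.sin(a),0*a+z]
E
python3 - <<'E'
from h import *
for c in ("top","side"):
    viewer.snapshot(c)
    for n,z in (("guard",.003),("fan",.08),("seedling_pot",.08),("jug",.12),("screwdriver",.01),("rotor",.056),("gasket",.08)):
        for o in viewer.outline_of(c,n):
            m=o["pixels"].astype(np.uint8)
            cs,_=cv2.findContours(m,cv2.RETR_EXTERNAL,cv2.CHAIN_APPROX_NONE); k=max(cs,key=cv2.contourArea)[:,0,:]
            (w)=plane(c,k,z)
            (cx,cy),R=cv2.minEnclosingCircle((w[:,:2]*1000).astype(np.float32))
            print(c,n,round(o["p"],2),o["bbox"],"xy mm",round(cx,1),round(cy,1),"diam",round(2*R,1))
E
```

```text
top guard 0.93 [188.1, 104.7, 99.3, 94.4] xy mm 829.0 215.3 diam 258.0
top guard 0.69 [210.1, 343.2, 54.0, 52.4] xy mm 279.7 222.9 diam 128.4
top guard 0.56 [226.5, 232.1, 75.4, 71.2] xy mm 524.1 149.4 diam 190.0
top fan 0.65 [339.6, 205.5, 94.4, 106.8] xy mm 531.3 -147.1 diam 245.6
top seedling_pot 0.67 [340.0, 204.3, 91.2, 104.2] xy mm 532.6 -145.2 diam 245.9
top seedling_pot 0.56 [453.5, 164.0, 43.9, 46.6] xy mm 694.3 -367.7 diam 130.9
top jug 0.64 [124.7, 187.0, 61.1, 47.5] xy mm 641.8 385.8 diam 148.9
top screwdriver 0.88 [324.9, 291.5, 15.9, 84.2] xy mm 395.6 -21.4 diam 135.0
top rotor 0.78 [360.7, 225.4, 56.2, 57.1] xy mm 536.4 -155.2 diam 151.6
top gasket 0.76 [347.1, 216.8, 86.0, 82.2] xy mm 537.3 -153.1 diam 195.5
side guard 0.84 [196.3, 215.1, 36.1, 21.7] xy mm 278.5 220.2 diam 121.8
side guard 0.72 [349.6, 194.2, 79.1, 39.7] xy mm 833.0 215.6 diam 262.7
side guard 0.6 [268.5, 217.8, 63.2, 28.7] xy mm 522.1 150.9 diam 191.3
side fan 0.86 [261.3, 239.4, 107.8, 89.1] xy mm 539.8 -180.1 diam 345.2
side seedling_pot 0.7 [388.9, 295.8, 47.0, 74.5] xy mm 692.2 -372.7 diam 208.8
side seedling_pot 0.67 [310.9, 153.8, 33.0, 46.0] xy mm 651.2 381.5 diam 369.1
side jug 0.73 [310.2, 154.9, 32.1, 44.4] xy mm 639.0 285.3 diam 334.0
side jug 0.18 [300.2, 260.2, 48.7, 31.6] xy mm 529.3 -228.3 diam 132.3
side screwdriver 0.85 [210.6, 257.1, 68.7, 12.9] xy mm 401.2 -5.7 diam 125.7
side rotor 0.94 [303.6, 263.0, 49.5, 28.7] xy mm 546.2 -145.4 diam 143.0
side gasket 0.57 [273.1, 248.4, 88.0, 52.3] xy mm 532.7 -161.2 diam 204.8
```

The three guards measure about 258 mm (238,152), 190 mm (263,268) and 128 mm (234,370). The medium one fits the description. I'll confirm with enlarged overlays of the guard and the fan.

```bash
python3 - <<'E'
from h import *
g=(.5235,.150); f=(.537,-.154)
for c,(x0,y0,w,h) in (("top",(215,195,235,135)),("side",(255,200,125,140))):
    im=cv2.imread(f"pics/{c}0.png"); S=4 if c=="side" else 3
    im=cv2.resize(im[y0:y0+h,x0:x0+w],None,fx=S,fy=S,interpolation=cv2.INTER_CUBIC)
    for P,col in ((circ(*g,.004,.095,40),(0,0,255)),(circ(*g,.043,.019,24),(0,255,0)),(circ(*f,.08,.097,50),(0,0,255)),(circ(*f,.08,.086,50),(0,255,255)),(circ(*f,.069,.022,20),(0,255,0)),(circ(*f,0.012,.086,1),(255,0,0))):
        for u in proj(c,P): cv2.circle(im,tuple(int(round(v)) for v in (u-[x0,y0]+.5)*S),1,col,-1)
    cv2.imwrite(f"pics/ov_{c}.png",im)
E
```

```text
(no output)
```

View pics/ov_top.png

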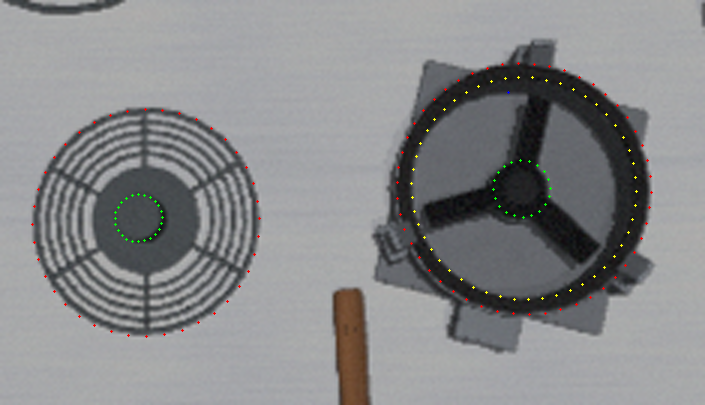

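View pics/ov_side.png

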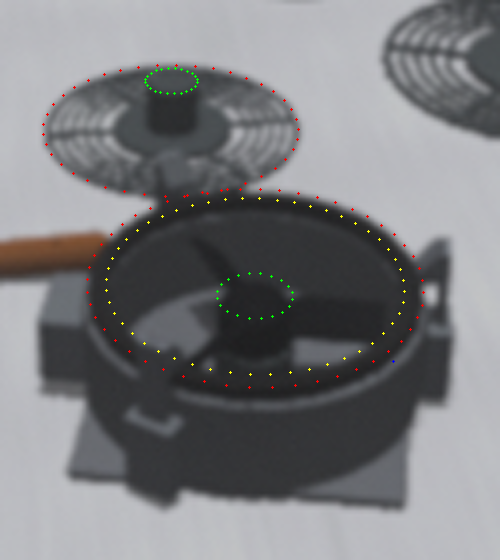

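```bash
python3 - <<'E'
from h import *
from scipy.optimize import minimize
from scipy.ndimage import map_coordinates
def ring(im,c,x,y,z,R0,R1):
    P=np.vstack([circ(x,y,z,R,180) for R in np.linspace(R0,R1,5)]); u=proj(c,P)
    return map_coordinates(im,[u[:,1],u[:,0]],order=1).mean()
for c in ("top","side"):
    im=cv2.cvtColor(cv2.imread(f"pics/{c}0.png"),cv2.COLOR_BGR2GRAY).astype(float)
    ims=cv2.GaussianBlur(im,(0,0),.8)
    F=lambda p:ring(ims,c,p[0],p[1],.08,.0865,.0965)
    G=lambda p:ring(ims,c,p[0],p[1],.005,.091,.095)-ring(ims,c,p[0],p[1],.003,.098,.103)
    for n,f,z,p0 in (("fan",F,.08,(.537,-.154)),("guard",G,.003,(.5235,.15))):
        g=np.arange(-.010,.0101,.001); b=min(((f((p0[0]+a,p0[1]+d)),p0[0]+a,p0[1]+d) for a in g for d in g))
        o=minimize(f,b[1:],method="Nelder-Mead",options=dict(xatol=1e-4,fatol=1e-3,initial_simplex=np.array(b[1:])+np.array([[0,0],[.001,0],[0,.001]])))
        print(c,n,np.round(o.x,4),o.fun)
    # blade darkness, clips
    if 1:
        z=.056;a=np.arange(0,360,4);v=[]
        for t in np.radians(a):
            P=np.array([[.537+R*np.cos(t),-.155+R*np.sin(t),z] for R in np.linspace(.035,.065,8)]);u=proj(c,P)
            v.append(map_coordinates(im,[u[:,1],u[:,0]],order=1).mean())
        print([(int(A),int(V)) for A,V in zip(a,v) if V<np.median(v)-15])
E
```

```text
top fan [ 0.5355 -0.1514] 41.67864629140723
top guard [0.5246 0.1497] -56.885014818221606
[(0, 49), (4, 75), (8, 86), (92, 67), (96, 27), (100, 19), (104, 20), (108, 19), (112, 27), (116, 51), (120, 79), (204, 76), (208, 53), (212, 35), (216, 23), (220, 21), (224, 21), (228, 18), (232, 20), (236, 50), (240, 78), (336, 54), (340, 20), (344, 21), (348, 19), (352, 23), (356, 35)]
side fan [ 0.5347 -0.1642] 48.37110345162861
side guard [0.5244 0.1468] -34.04554279382975
[(104, 36)]
```

Overlays fit: the guard at (263,268) is the 190 mm one, centred at about (0.5245, 0.149). The fan axis is at about (0.535, -0.153). The gaps between blades are at about 44, 164 and 284 deg. I'll move above the 284 deg gap with the fingers closing and the tool squared to the world.

```bash
python3 -m inch '[[0.5,[4,-2.5,0],3],[1,[8,-5,0],6],[1,[12,-7.5,0],9],[1,[16,-10,0],13],[1,[20,-12.5,0],13.1],[1,[24,-15,0],13.1],[1,[28,-17.5,0],13.1],[1,[32,-20,0],13.1],[1,[36,-22.5,0],13.1],[1,[40,-25,0],13.1],[1,[44,-27.5,0],13.1],[1,[47,-29.5,0],13.1],[1,[48.7,-30.5,0],13.1],[1,[48.7,-30.5,0],13.1],[1,[48.7,-30.5,0],13.1]]' 20
python3 - <<'E'
from h import *
s=r.get_state();print(s["tool_pos"],s["eef_rot"],s["contact_force"])
for c in("top","side"): cv2.imwrite(f"pics/{c}1.png",viewer.snapshot(c)[:,:,::-1])
E
```

```text
clock: 2.4
tool_pos: [0.5463, -0.2019, 0.2526]
eef_rot: [1.0, 0.0, -0.0, 0.0]
contact_force: [0.3, -0.2, -0.3]
opening: 0.004
[ 0.54627029 -0.20185529  0.25259699] [ 9.99999795e-01  7.79753691e-05 -4.74520230e-04  4.23269472e-04] [ 0.31341899 -0.17222717 -0.27896087]
```

View pics/side1.png

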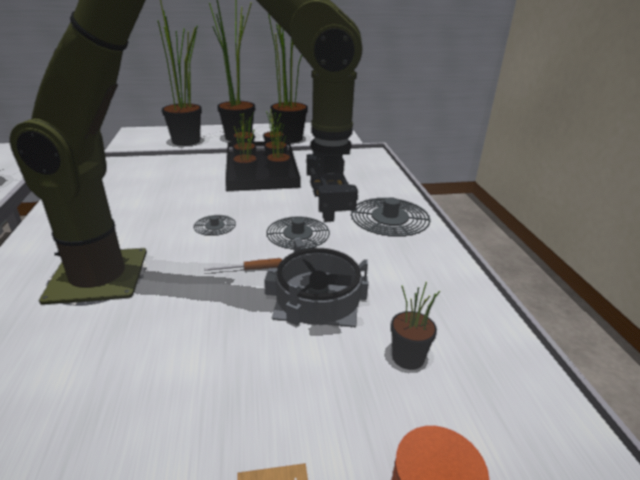

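View pics/top1.png

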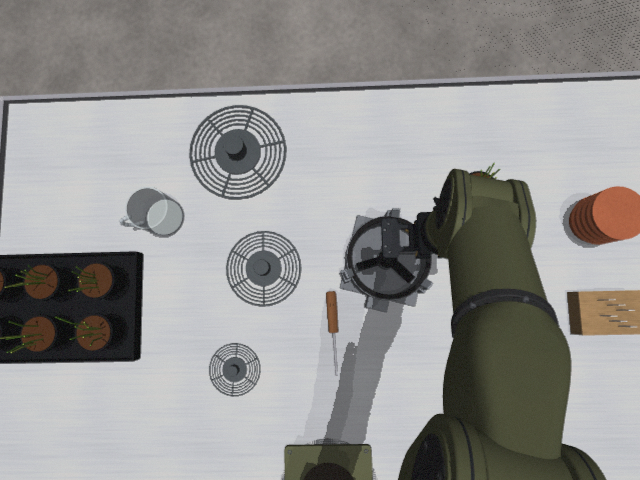

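The gripper is closed at about (329,215) in the side view, above the right part of the mouth. The path is clear, so I'll descend between the blades.

```bash
python3 -m inch '[[1,[0,0,3],0],[1,[0,0,6],0],[1,[0,0,9],0],[1,[0,0,12],0],[1,[0,0,14],0],[1,[0,0,15],0],[1,[0,0,16],0],[1,[0,0,17],0],[1,[0,0,18],0],[1,[0,0,18.8],0],[1,[0,0,18.8],0],[1,[0,0,18.8],0]]' 20
python3 - <<'E'
import numpy as np
print("rows from start 284deg, cx-offset; tool x=wx, y=-wy; ccw")
c=np.array([.535,-.153]);R=.05
p=np.array([.5463,-.2019])
for k in range(0,31):
    a=np.radians(284+15*k); q=c+R*np.array([np.cos(a),np.sin(a)])-p
    print(284+15*k,[round(q[0]*100,1),round(-q[1]*100,1)],end=" ")
E
```

```text
clock: 3.7
tool_pos: [0.547, -0.2012, 0.0648]
eef_rot: [1.0, 0.0, 0.0, 0.0]
contact_force: [-0.1, 0.6, -0.3]
opening: 0.008
rows from start 284deg, cx-offset; tool x=wx, y=-wy; ccw
284 [np.float64(0.1), np.float64(-0.0)] 299 [np.float64(1.3), np.float64(-0.5)] 314 [np.float64(2.3), np.float64(-1.3)] 329 [np.float64(3.2), np.float64(-2.3)] 344 [np.float64(3.7), np.float64(-3.5)] 359 [np.float64(3.9), np.float64(-4.8)] 374 [np.float64(3.7), np.float64(-6.1)] 389 [np.float64(3.2), np.float64(-7.3)] 404 [np.float64(2.5), np.float64(-8.4)] 419 [np.float64(1.4), np.float64(-9.2)] 434 [np.float64(0.2), np.float64(-9.7)] 449 [np.float64(-1.0), np.float64(-9.9)] 464 [np.float64(-2.3), np.float64(-9.7)] 479 [np.float64(-3.6), np.float64(-9.3)] 494 [np.float64(-4.6), np.float64(-8.5)] 509 [np.float64(-5.4), np.float64(-7.5)] 524 [np.float64(-5.9), np.float64(-6.3)] 539 [np.float64(-6.1), np.float64(-5.0)] 554 [np.float64(-6.0), np.float64(-3.7)] 569 [np.float64(-5.5), np.float64(-2.5)] 584 [np.float64(-4.7), np.float64(-1.4)] 599 [np.float64(-3.7), np.float64(-0.6)] 614 [np.float64(-2.5), np.float64(-0.1)] 629 [np.float64(-1.2), np.float64(0.1)] 644 [np.float64(0.1), np.float64(-0.0)] 659 [np.float64(1.3), np.float64(-0.5)] 674 [np.float64(2.3), np.float64(-1.3)] 689 [np.float64(3.2), np.float64(-2.3)] 704 [np.float64(3.7), np.float64(-3.5)] 719 [np.float64(3.9), np.float64(-4.8)] 734 [np.float64(3.7), np.float64(-6.1)]
```

```bash
python3 -m inch '[[1,[1.3,-0.5,0],0],[1,[2.3,-1.3,0],0],[1,[3.2,-2.3,0],0],[1,[3.7,-3.5,0],0],[1,[3.9,-4.8,0],0],[1,[3.7,-6.1,0],0],[1,[3.2,-7.3,0],0],[1,[2.5,-8.4,0],0],[1,[2.5,-8.4,0],0]]'
python3 - <<'E'
from h import *
for c in("top","side"): cv2.imwrite(f"pics/{c}2.png",cv2.resize(viewer.snapshot(c)[190:340,240:460,::-1],None,fx=3,fy=3))
E
```

```text
clock: 4.6
tool_pos: [0.5704, -0.1139, 0.0646]
eef_rot: [1.0, 0.002, -0.001, -0.001]
contact_force: [1.1, 0.5, 0.5]
opening: 0.0
```

View pics/side2.png

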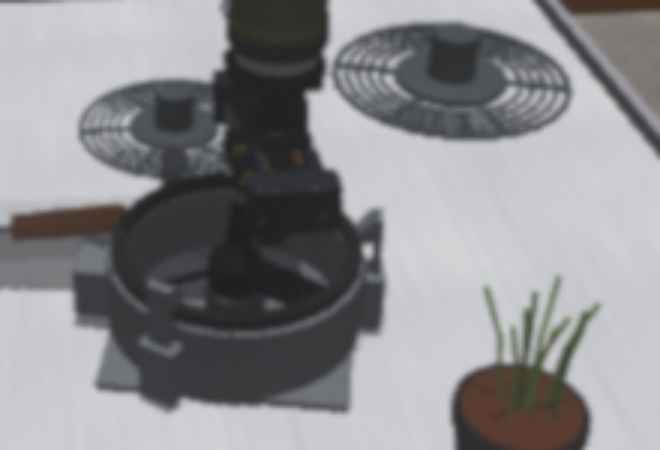

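View pics/top2.png

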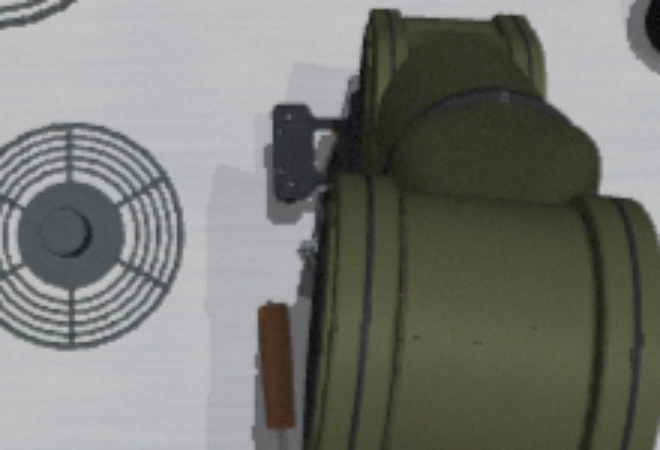

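The side view shows blades now at left (180,275) and lower right (300,285), so the rotor moved about 95 deg with the fingers. The force is about 1 N. Continuing round.

```bash
python3 - <<'E'
from h import *
s=r.get_state();p=s["tool_pos"][:2];print(s["tool_pos"],s["eef_rot"])
c=np.array([.535,-.153]);R=.05
base=c+R*np.array([np.cos(np.radians(404)),np.sin(np.radians(404))])
for k in range(1,24):
    a=np.radians(404+15*k); q=c+R*np.array([np.cos(a),np.sin(a)])-base
    print(404+15*k,[float(round(q[0]*100,1)),float(round(-q[1]*100,1))],end=" ")
E
```

```text
[ 0.5712445  -0.11616106  0.06454449] [ 9.99999551e-01  5.92814536e-04 -5.88941836e-04 -4.46176672e-04]
419 [-1.0, -0.8] 434 [-2.2, -1.3] 449 [-3.5, -1.5] 464 [-4.8, -1.4] 479 [-6.0, -0.9] 494 [-7.1, -0.1] 509 [-7.9, 0.9] 524 [-8.4, 2.1] 539 [-8.6, 3.4] 554 [-8.4, 4.7] 569 [-8.0, 5.9] 584 [-7.2, 6.9] 599 [-6.2, 7.8] 614 [-5.0, 8.3] 629 [-3.7, 8.5] 644 [-2.4, 8.3] 659 [-1.2, 7.8] 674 [-0.1, 7.1] 689 [0.7, 6.0] 704 [1.2, 4.9] 719 [1.4, 3.6] 734 [1.3, 2.3] 749 [0.8, 1.0]
```

```bash
python3 -m inch '[[1,[-1.0,-0.8,0],0],[1,[-2.2,-1.3,0],0],[1,[-3.5,-1.5,0],0],[1,[-4.8,-1.4,0],0],[1,[-6.0,-0.9,0],0],[1,[-7.1,-0.1,0],0],[1,[-7.9,0.9,0],0],[1,[-8.4,2.1,0],0],[1,[-8.6,3.4,0],0],[1,[-8.4,4.7,0],0],[1,[-8.0,5.9,0],0],[1,[-8.0,5.9,0],0]]'
python3 - <<'E'
from h import *
for c in("top","side"): cv2.imwrite(f"pics/{c}3.png",cv2.resize(viewer.snapshot(c)[190:340,240:460,::-1],None,fx=3,fy=3))
print(r.get_state()["tool_pos"])
E
```

```text
clock: 5.9
tool_pos: [0.4923, -0.1794, 0.0646]
eef_rot: [1.0, -0.002, 0.0, 0.001]
contact_force: [-1.0, 0.1, 0.1]
opening: 0.006
[ 0.49174776 -0.17706365  0.06448943]
```

View pics/side3.png

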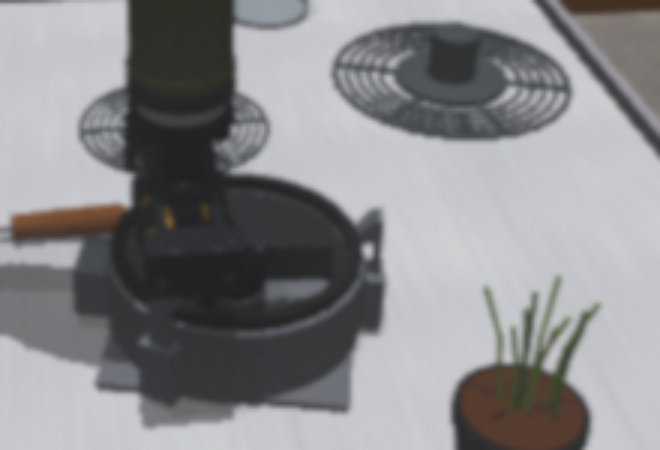

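A blade shows at about 0 deg (300,262), so the one being pushed is at about 240 deg, just ahead of the fingers at 209 deg. This is consistent. Continuing to complete over 420 deg.

```bash
python3 -m inch '[[1,[0.8,1.0,0],0],[1,[1.8,1.9,0],0],[1,[3.0,2.4,0],0],[1,[4.3,2.6,0],0],[1,[5.6,2.4,0],0],[1,[6.8,1.9,0],0],[1,[7.9,1.2,0],0],[1,[8.7,0.1,0],0],[1,[9.2,-1.0,0],0],[1,[9.4,-2.3,0],0],[1,[9.3,-3.6,0],0],[1,[8.8,-4.9,0],0],[1,[8.8,-4.9,0],0],[1,[8.8,-4.9,0],0]]'
python3 - <<'E'
from h import *
for c in("top","side"): cv2.imwrite(f"pics/{c}4.png",cv2.resize(viewer.snapshot(c)[190:340,240:460,::-1],None,fx=3,fy=3))
print(r.get_state()["tool_pos"])
E
```

```text
clock: 7.4
tool_pos: [0.5795, -0.1258, 0.0646]
eef_rot: [1.0, 0.001, -0.0, -0.001]
contact_force: [-0.5, 0.1, -0.4]
opening: 0.007
[ 0.57960257 -0.12731549  0.06455747]
```

View pics/side4.png

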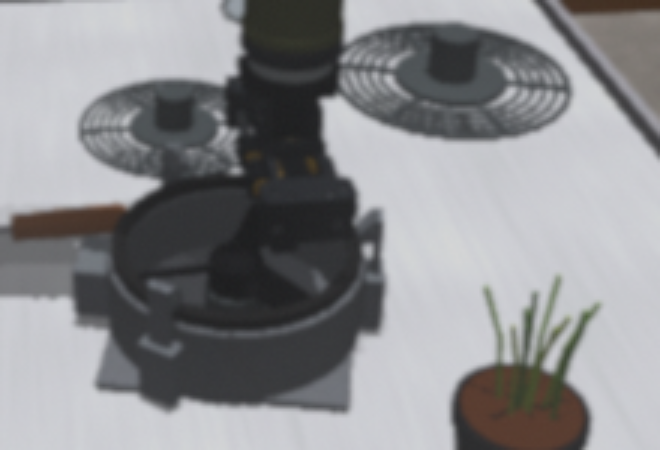

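Blades show at left (170,270) and lower right, with the pushed blade about 35 deg ahead of the fingers. That puts the rotor at roughly 440 deg. Lifting, opening and moving over the guard.

```bash
python3 -m inch '[[1,[0,0,-3],0],[1,[0,0,-7],0],[1,[0,0,-11],0],[0.6,[0,0,-14],0],[0.3,[-1,-4,-14],0],[0.1,[-2,-8,-14],0],[0,[-3,-12,-14],0],[0,[-4,-16,-14],0],[0,[-5,-20,-14],0],[0,[-5.5,-24,-14],0],[0,[-5.5,-27,-14],0],[0,[-5.5,-27.6,-14],0],[0,[-5.5,-27.6,-14],0],[0,[-5.5,-27.6,-14],0]]'
python3 - <<'E'
from h import *
for c in("top","side"): cv2.imwrite(f"pics/{c}5.png",cv2.resize(viewer.snapshot(c)[150:340,200:460,::-1],None,fx=3,fy=3))
s=r.get_state();print(s["tool_pos"],s["eef_rot"],s["contact_force"])
E
```

```text
clock: 8.9
tool_pos: [0.5251, 0.1464, 0.2046]
eef_rot: [1.0, -0.001, -0.0, 0.001]
contact_force: [0.1, 0.2, -0.0]
opening: 0.979
[0.52511988 0.14623995 0.20464756] [ 9.99998248e-01 -1.71285079e-03 -9.75793258e-05  7.48263619e-04] [ 0.22933223 -0.12091109 -0.16378597]
```

View pics/side5.png

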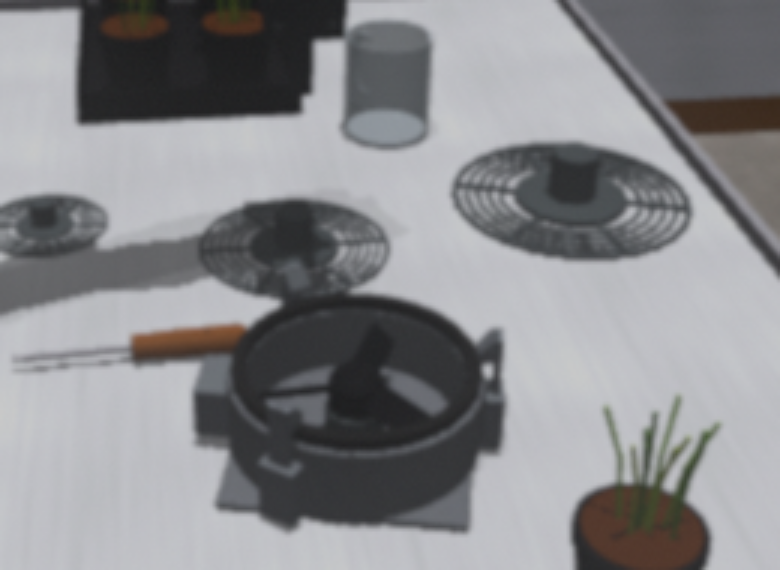

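View pics/top5.png

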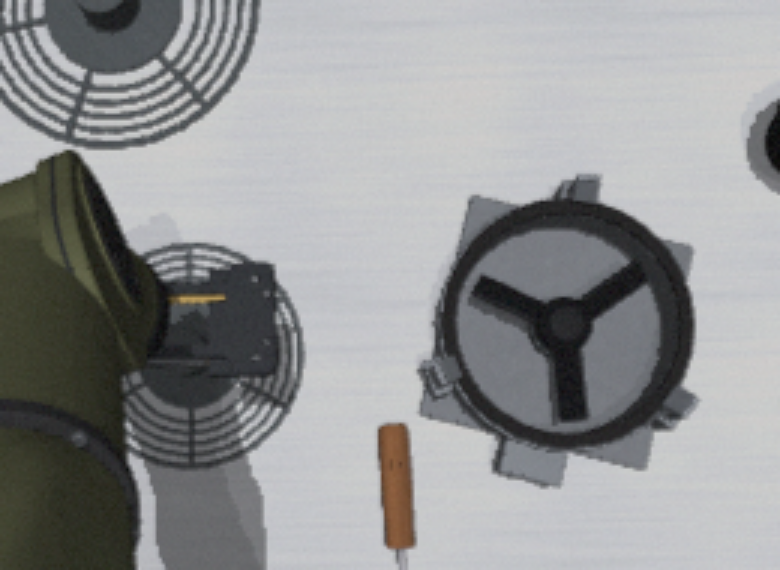

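With the arm off the fan, the top view shows blades at about 63, 180 and 303 deg. That fits a 440 deg turn (7.7 rad). The fan, pot and screwdriver are undisturbed, and the fingers are open over the guard. Descending.

```bash
python3 -m inch '[[0,[0,0,3],0],[0,[0,0,6],0],[0,[0,0,9],0],[0,[0,0,10],0],[0,[0,0,10],0],[0,[0,0,10],0]]'
python3 - <<'E'
from h import *
s=r.get_state();print(s["tool_pos"],s["eef_rot"],s["contact_force"])
for c in("top","side"): cv2.imwrite(f"pics/{c}6.png",cv2.resize(viewer.snapshot(c)[150:340,200:460,::-1],None,fx=3,fy=3))
E
```

```text
clock: 9.6
tool_pos: [0.5256, 0.1483, 0.1056]
eef_rot: [1.0, -0.0, 0.001, -0.0]
contact_force: [0.1, -0.1, 0.0]
opening: 1.001
[0.52561079 0.14827701 0.10556732] [ 9.99999673e-01 -4.40411368e-04  6.77435931e-04 -2.50955333e-05] [ 0.07382092 -0.05009522  0.04220528]
```

View pics/side6.png

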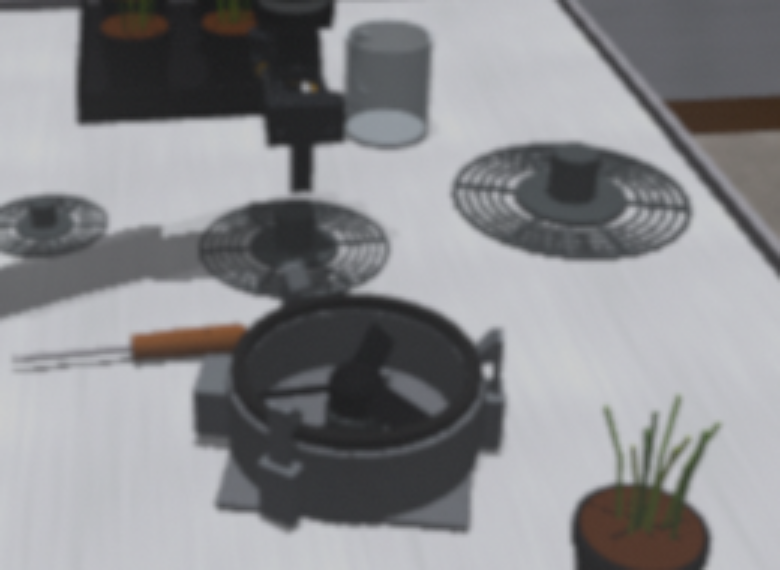

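The finger at (302,165) is in line with the boss at (295,215). I'll descend the remaining 8 cm, grip at 45 N and lift slightly.

```bash
python3 -m inch '[[0,[-0.1,0,3],0],[0,[-0.1,0,5.5],0],[0,[-0.1,0,7],0],[0,[-0.1,0,8],0],[0,[-0.1,0,8],0],[0.5,[-0.1,0,8],0],[1,[-0.1,0,8],0],[1,[-0.1,0,8],0],[1,[-0.1,0,8],0],[1,[-0.1,0,8],0],[1,[-0.1,0,8],0],[1,[-0.1,0,8],0],[1,[-0.1,0,8],0],[1,[-0.1,0,8],0]]' 45
python3 -m inch '[[1,[0,0,-2],0],[1,[0,0,-4],0],[1,[0,0,-7],0],[1,[0,0,-11],0],[1,[0,0,-15],0],[1,[0,0,-18],0],[1,[0,0,-18],0],[1,[0,0,-18],0]]'
python3 - <<'E'
from h import *
s=r.get_state();print(s["tool_pos"],s["eef_rot"],s["contact_force"],s["opening"])
for c in("top","side"): cv2.imwrite(f"pics/{c}7.png",cv2.resize(viewer.snapshot(c)[90:340,200:460,::-1],None,fx=2.4,fy=2.4))
E
```

```text
clock: 11.1
tool_pos: [0.5239, 0.1489, 0.0248]
eef_rot: [1.0, 0.0, 0.0, -0.0]
contact_force: [-0.7, 0.1, 1.9]
opening: 0.418
clock: 11.9
tool_pos: [0.5235, 0.1487, 0.2046]
eef_rot: [1.0, 0.0, 0.0, 0.0]
contact_force: [-0.7, -0.5, -1.7]
opening: 0.42
[0.52353502 0.14865743 0.20460613] [9.99999997e-01 6.63525176e-05 2.46247103e-06 3.78571121e-05] [-0.66650737 -0.5096174  -1.74082372] 0.41976136193479774
```

View pics/side7.png

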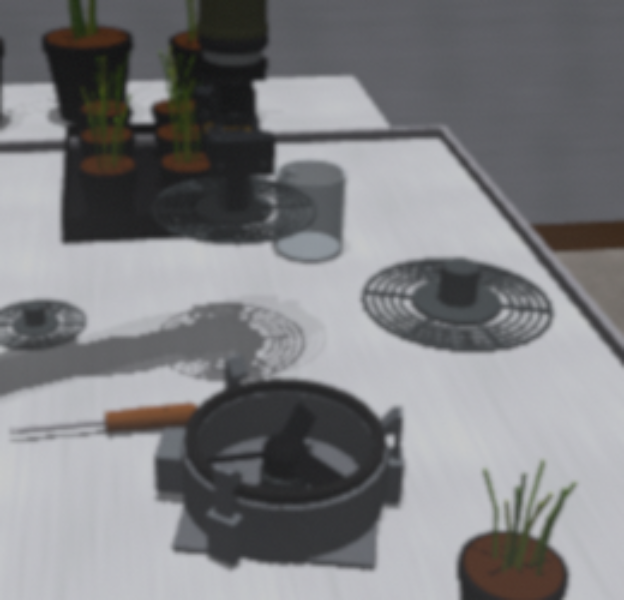

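View pics/top7.png

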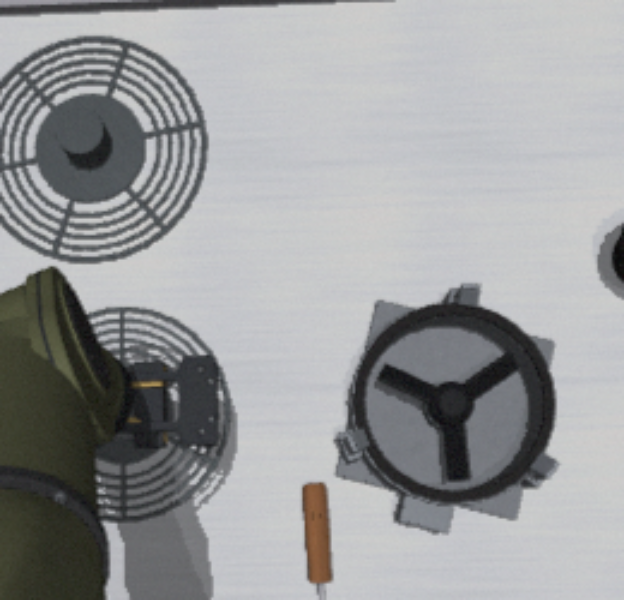

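The guard is held and looks level: side (235,208), top (125,412). I'll fit its position in the gripper and refine the fan axis.

```bash
python3 - <<'E'
from h import *
from scipy.ndimage import map_coordinates
from scipy.optimize import least_squares
s=r.get_state();tp=s["tool_pos"]
ims={c:viewer.snapshot(c) for c in("top","side")}
for c in ims: cv2.imwrite(f"pics/raw8_{c}.png",ims[c][:,:,::-1])
# guard from outline contour vs. prediction at TCP
for c in ims:
    for n,z,p0,R in (("guard",tp[2]-.0248+.0025,tp[:2],.095),("gasket",.08,(.5355,-.152),.097),("rotor",.069,(.5355,-.152),None)):
        for o in viewer.outline_of(c,n):
            m=o["pixels"].astype(np.uint8)
            cs,_=cv2.findContours(m,cv2.RETR_EXTERNAL,cv2.CHAIN_APPROX_NONE);k=max(cs,key=cv2.contourArea)[:,0,:]
            w=plane(c,k,z)[:,:2]
            if np.linalg.norm(w.mean(0)-p0)>.06: continue
            if R is None: print(c,n,w.mean(0).round(4));continue
            f=least_squares(lambda p:np.hypot(*(w-p).T)-R,p0,loss="soft_l1",f_scale=.0015)
            d=np.hypot(*(w-f.x).T); hull=cv2.convexHull(k)[:,0]; 
            print(c,n,round(o["p"],2),"fit",f.x.round(4),"med res mm",round(np.median(np.abs(d-R))*1000,1),"free R",least_squares(lambda p:np.hypot(*(w-p[:2]).T)-p[2],[*p0,R],loss="soft_l1",f_scale=.0015).x.round(4))
print(tp)
E
```

```text
top gasket 0.59 fit [ 0.5365 -0.1547] med res mm 5.3 free R [ 0.5361 -0.1552  0.0915]
top gasket 0.24 fit [ 0.5315 -0.1514] med res mm 7.8 free R [ 0.529  -0.1482  0.1056]
top rotor [ 0.5337 -0.1523]
side guard 0.84 fit [0.522  0.1481] med res mm 4.1 free R [0.522  0.1471 0.0907]
side gasket 0.7 fit [ 0.5354 -0.1609] med res mm 3.1 free R [ 0.5357 -0.1608  0.0938]
side rotor [ 0.53   -0.1729]
[0.52262645 0.14839048 0.20319712]
```

```bash
python3 - <<'E'
from h import *
for c,(x0,y0,w,h) in (("side",(260,235,115,100)),("top",(335,200,105,115))):
  for y in (-.152,-.157):
    im=cv2.imread(f"pics/raw8_{c}.png");S=5
    im=cv2.resize(im[y0:y0+h,x0:x0+w],None,fx=S,fy=S,interpolation=cv2.INTER_CUBIC)
    im=np.clip(im.astype(float)*1.6,0,255).astype(np.uint8)
    for P,col in ((circ(.5355,y,.08,.097,50),(0,0,255)),(circ(.5355,y,.08,.086,50),(0,255,255)),(circ(.5355,y,.069,.022,24),(0,255,0))):
        for u in proj(c,P): cv2.circle(im,tuple(int(round(v)) for v in (u-[x0,y0]+.5)*S),1,col,-1)
    globals().setdefault("L",{}).setdefault(c,[]).append(im)
for c in L: cv2.imwrite(f"pics/ov9_{c}.png",cv2.resize(np.hstack(L[c]),None,fx=.69,fy=.69,interpolation=cv2.INTER_AREA))
E
```

```text
(no output)
```

View pics/ov9_side.png

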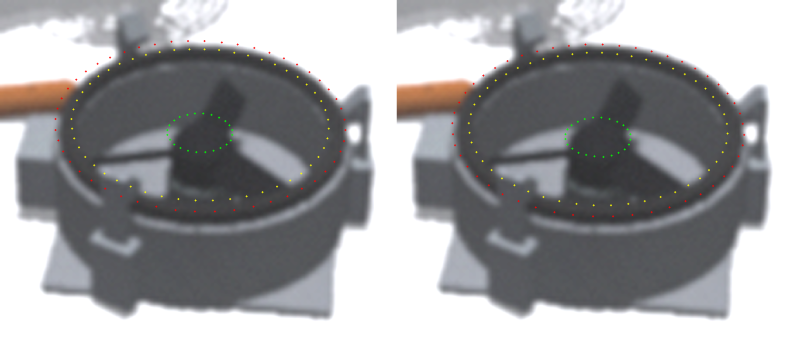

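View pics/ov9_top.png

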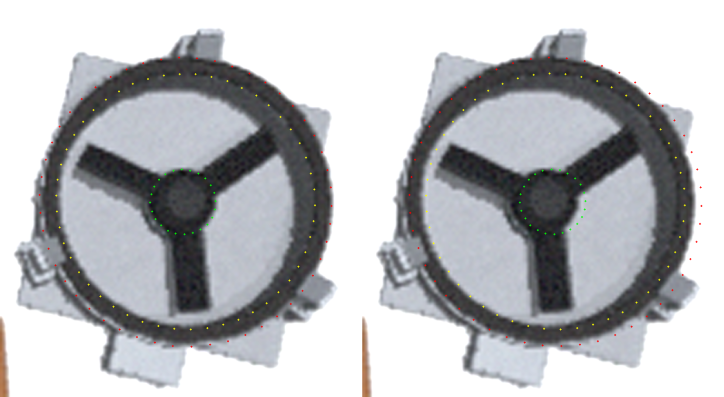

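The top overlay fits at y=-0.152. The side overlay prefers about 3 mm further, which is within calibration. I'm taking (0.535, -0.153) and carrying the guard over the fan.

```bash
python3 -m inch '[[1,[0.1,2,0],0],[1,[0.2,5,0],0],[1,[0.3,8,0],0],[1,[0.4,11,0],0],[1,[0.5,14,0],0],[1,[0.6,17,0],0],[1,[0.7,20,0],0],[1,[0.8,23,0],0],[1,[0.9,26,0],0],[1,[1.0,28.5,0],0],[1,[1.1,30.2,0],0],[1,[1.1,30.2,0],0],[1,[1.1,30.2,0],0],[1,[1.1,30.2,4],0],[1,[1.1,30.2,6],0],[1,[1.1,30.2,6],0],[1,[1.1,30.2,6],0]]'
python3 - <<'E'
from h import *
s=r.get_state();t=s["tool_pos"];print(t,s["eef_rot"],s["contact_force"],s["opening"])
for c,(x0,y0,w,h) in (("side",(250,190,140,150)),("top",(320,180,150,150))):
    im=viewer.snapshot(c)[:,:,::-1]
    im=cv2.resize(im[y0:y0+h,x0:x0+w],None,fx=4,fy=4,interpolation=cv2.INTER_CUBIC)
    im=np.clip(im.astype(float)*1.4,0,255).astype(np.uint8)
    for P,col in ((circ(t[0],t[1],t[2]-.0223,.095,50),(0,0,255)),(circ(.535,-.153,.08,.097,50),(0,255,255))):
        for u in proj(c,P): cv2.circle(im,tuple(int(round(v)) for v in (u-[x0,y0]+.5)*4),1,col,-1)
    cv2.imwrite(f"pics/{c}10.png",im)
E
```

```text
clock: 14.1
tool_pos: [0.5352, -0.1518, 0.145]
eef_rot: [1.0, 0.001, -0.0, -0.0]
contact_force: [0.2, 0.4, -0.8]
opening: 0.423
[ 0.53524554 -0.15175661  0.14499957] [ 9.99999347e-01  1.08763703e-03 -1.95964995e-05 -3.48891270e-04] [ 0.23626619  0.39942975 -0.83070774] 0.4226414943835299
```

View pics/side10.png

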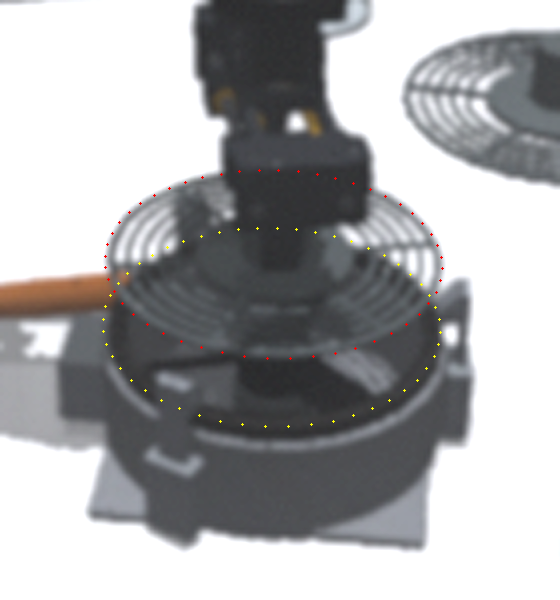

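View pics/top10.png

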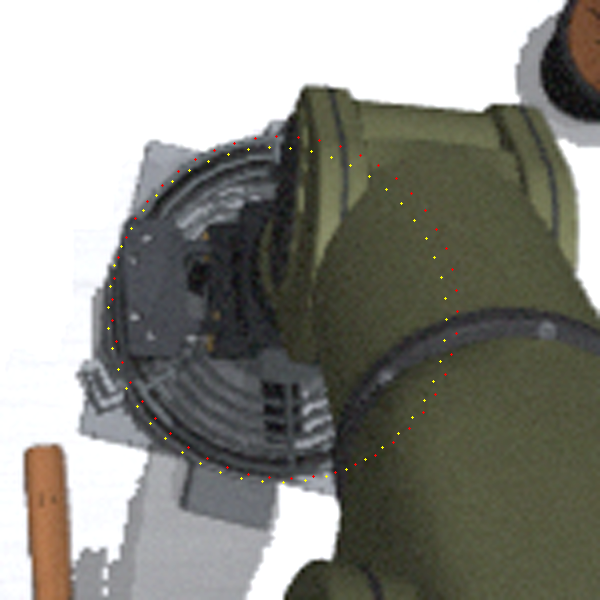

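The guard overlay matches well. The fan ring sits within about 2–3 mm of the target in the side view, inside the ramps' 8 mm. Lowering in steps with grip 60 N, watching force.

```bash
python3 -m inch '[[1,[0,0,0.5],0],[1,[0,0,1],0],[1,[0,0,1.5],0],[1,[0,0,2],0],[1,[0,0,2],0],[1,[0,0,2],0]]' 60
python3 -m inch '[[1,[0,0,0.2],0],[1,[0,0,0.4],0],[1,[0,0,0.5],0],[1,[0,0,0.5],0],[1,[0,0,0.5],0]]'
python3 -m inch '[[1,[0,0,0.2],0],[1,[0,0,0.4],0],[1,[0,0,0.5],0],[1,[0,0,0.5],0],[1,[0,0,0.5],0]]'
```

```text
clock: 14.8
tool_pos: [0.5348, -0.1532, 0.1245]
eef_rot: [1.0, 0.0, -0.0, -0.0]
contact_force: [0.1, 0.1, -1.4]
opening: 0.416
clock: 15.3
tool_pos: [0.5353, -0.1536, 0.12]
eef_rot: [1.0, -0.0, 0.0, 0.0]
contact_force: [0.2, -1.6, 0.4]
opening: 0.417
clock: 15.8
tool_pos: [0.5357, -0.1535, 0.1152]
eef_rot: [1.0, 0.0, 0.001, 0.0]
contact_force: [2.8, -1.7, 5.6]
opening: 0.415
```

The lateral force (+2.8, -1.7) says the axis lies slightly toward +x/-y, agreeing with the side view. I'll shift 1–1.5 mm and keep pressing.

```bash
python3 -m inch '[[1,[0.1,0.1,0],0],[1,[0.1,0.15,0.1],0],[1,[0.1,0.15,0.3],0],[1,[0.1,0.15,0.5],0],[1,[0.1,0.15,0.5],0],[1,[0.1,0.15,0.5],0]]'
python3 -m inch '[[1,[0,0,0.2],0],[1,[0,0,0.4],0],[1,[0,0,0.4],0],[1,[0,0,0.4],0]]'
```

```text
clock: 16.4
tool_pos: [0.5363, -0.1545, 0.1095]
eef_rot: [1.0, 0.0, 0.0, -0.0]
contact_force: [1.4, -1.3, 0.1]
opening: 0.416
clock: 16.8
tool_pos: [0.5351, -0.1544, 0.1051]
eef_rot: [1.0, 0.0, -0.001, -0.0]
contact_force: [-0.1, 0.0, -2.1]
opening: 0.411
```

```bash
python3 -m inch '[[1,[0,0,0.1],0],[1,[0,0,0.2],0],[1,[0,0,0.3],0],[1,[0,0,0.3],0],[1,[0,0,0.3],0]]'
python3 -m inch '[[1,[0,0,0.1],0],[1,[0,0,0.2],0],[1,[0,0,0.2],0],[1,[0,0,0.2],0],[1,[0,0,0.2],0]]'
```

```text
clock: 17.3
tool_pos: [0.5357, -0.1546, 0.1029]
eef_rot: [1.0, 0.0, -0.0, -0.0]
contact_force: [-1.9, 1.6, 4.1]
opening: 0.417
clock: 17.8
tool_pos: [0.5357, -0.1545, 0.1013]
eef_rot: [1.0, 0.0, -0.0, -0.0]
contact_force: [-2.6, 0.9, 7.9]
opening: 0.418
```

```bash
python3 -m inch '[[1,[0,0,0.1],0],[1,[0,0,0.15],0],[1,[0,0,0.15],0],[1,[0,0,0.15],0],[1,[0,0,0.15],0]]'
python3 - <<'E'
from h import *
for c,(x0,y0,w,h) in (("side",(250,190,140,150)),("top",(320,180,150,150))):
    im=viewer.snapshot(c)[:,:,::-1]
    s=r.get_state();t=s["tool_pos"]
    im=cv2.resize(im[y0:y0+h,x0:x0+w],None,fx=4,fy=4,interpolation=cv2.INTER_CUBIC)
    im=np.clip(im.astype(float)*1.7,0,255).astype(np.uint8)
    cv2.imwrite(f"pics/{c}11.png",im)
    print(t.round(4),np.round(s["contact_force"],1),s["eef_rot"].round(4))
E
```

```text
clock: 18.3
tool_pos: [0.5357, -0.1546, 0.1001]
eef_rot: [1.0, 0.0, -0.0, 0.0]
contact_force: [-4.1, 2.1, 12.3]
opening: 0.417
[ 0.5357 -0.1546  0.1001] [-3.1  1.9 12.2] [ 1.e+00  1.e-04 -0.e+00 -0.e+00]
[ 0.5357 -0.1546  0.1001] [-4.5  1.4 12.2] [ 1.e+00  1.e-04 -0.e+00  0.e+00]
```

View pics/side11.png

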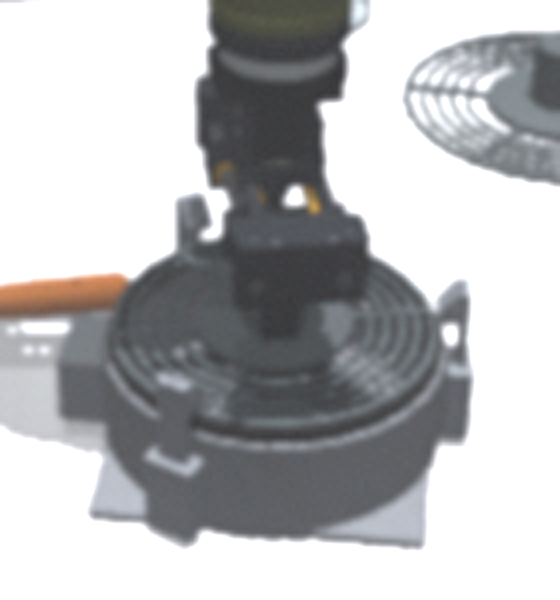

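View pics/top11.png

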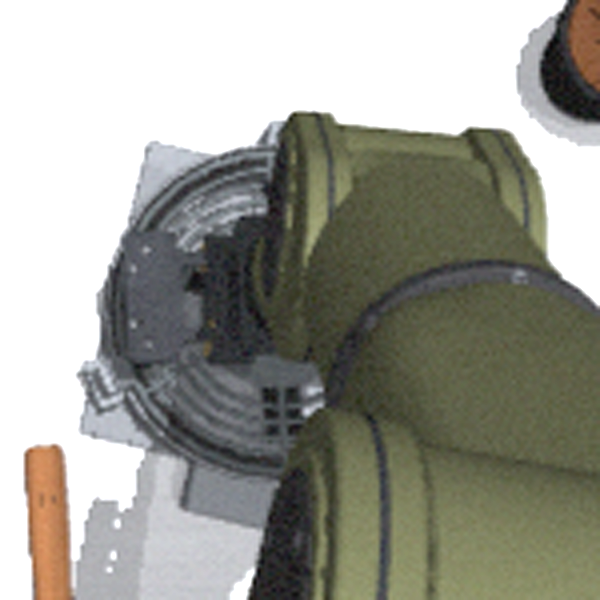

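The guard lies flush and level inside the clips: side rim ellipse about (110–440, 240–430), clips standing above it. The push of about 12 N and the height of about 4.7 mm below the free seal agree. Handing in.

```bash
python3 - <<'E'
from plant import r
print(r.finish_job()); s=r.get_state(); print(s["clock"],s["tool_pos"],s["contact_force"],s["opening"])
E
```

```text
the job is handed in; nothing more can be done
None
the job is handed in; nothing more can be done
```

The job is handed in at about 18.4 s with the gripper still pressing the guard; no verdict was reported.

- **Rotor:** I turned it counter-clockwise by about 440° (7.7 rad) with closed fingers. Pictures along the way and afterwards agree with that angle. The force stayed around 1 N, so nothing seemed to rub.
- **Guard:** I gripped the medium guard, measured at 190 mm (the others were about 258 and 128 mm), by its boss. I set it on the fan and pressed it past the clips. The push rose to about 5.6 N at the last reading above the snap, then dropped to zero.
- **Seal:** The push then rose at close to 3 N per mm, as expected for the seal. At the end it was about 12 N with the guard roughly 4.7 mm below the free seal's top. The tool was vertical, and in the side picture the guard looked level inside the clips.

**Disagreements:** The side and top cameras differed by about 3–5 mm on the fan's y position. I aimed between them and then shifted 1–1.5 mm by the sideways force. About 4–5 N of sideways force remained at the end. I checked the individual clips and the centring only by pictures and force, not by direct measurement.

The pot and the screwdriver looked unmoved where they showed in the last pictures. The jug was only partly in view at the end, but the arm did not go near it.

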